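# Load ring magnets into the wash carrier and close up the end stop

### The arm

A 6-joint arm with a two-finger parallel gripper is mounted at the origin on the work surface. World frame = base frame: x ahead of the robot, y to its left, z up, the work surface at z = 0. Lengths are in m, angles in rad, forces in N, time in s.
With the tool pointing down it reaches from about 0.35 to 0.85 m from the base axis. Payload 8.1 kg.
Tool frame: the origin (TCP) lies midway between the tips of the shut fingers; the grasp point (between the pads) lies 19 mm behind it; z points along the fingers, y is the direction in which the jaws open and shut (so a half turn about z gives the same grasp; the last joint's range is limited). The gripper opens to 93 mm and grips with 3 to 60 N. Pads are 15 mm wide; open, the fingers measure 128 mm over their backs; the gripper's body (75 mm by 188 mm) begins 65 mm behind the grasp point.
Start: joints at [-0.085, 0.13, 1.488, -0, 1.523, -0.085], TCP at [0.6, 0, 0.219] pointing down, gripper open.
Joint ranges: [-2.96, 2.96], [-0.89, 2.26], [0.02, 2.5], [-1.34, 4.48], [0, 2.73], [-2.66, 2.66]. Speed limits (rad/s): [2.39, 2.39, 2.79, 3.14, 3.14, 3.14].

### API

Orientations are given as a 3x3 rotation matrix whose columns are the frame's x, y, z axes.
In Python, from station import ctrl gives the robot as it stands. The module is installed in compiled form; this text tells all that it offers.
- The arm moves only by the tool servo_tool, never from a script. Its argument "moves" is a list of rows, each an object with "dp": the shift along the tool's x, y, z in cm, a list of three; "yaw": the turn about the tool's z in rad. In form: [{"dp": [tx, ty, tz], "yaw": yaw}, ...]. A call has 1 to 12 rows; each row is the pose to reach, as a shift and turn from the pose commanded when the call began, along the tool's axes at that moment; what a row does not reach only later rows make up. A row lasts 1/12 s, in which the tool goes at most 41.7 mm and 7.16 degrees, less where a joint would pass 70% of its speed; a pose out of reach is approached as far as the arm can. A call with a gripper value outside its range is refused whole. "fingers" is the finger opening in cm, from 0 to 9.3, set as the call begins (left out, the last holds). The fingers move at their own pace and stop on an object; "newtons" is the grip in N (left out, the last holds). Time passes only in rows, so rows that repeat a pose let the fingers close. It gives the time, the measured TCP pose, the force and the opening at its end, in the units of the state.
- ctrl.get_obs(): the state, without advancing time (a new reading comes with each control period).
- ctrl.camera(name): name is "scene" or "side" or "wrist"; returns (picture, depth): 480x640x3 uint8, red, green, blue; 480x640 float32, m along the optical axis (not along the pixel's ray), 0 where there is no reading.
- ctrl.camera_model(name): a dict with "fx", "fy", "cx", "cy" (pixels), "dist_coeffs" ([k1, k2, p1, p2, k3] as OpenCV has them; the pictures are not rectified), "rvec" (rotation vector, rad) and "tvec" (3), from world to camera coordinates, as OpenCV has them; the wrist camera has in their place "T_tool_cam" (4x4, takes a point from camera to tool coordinates, whose origin is the TCP and whose axes are the flange's). Camera axes: x right, y down, z forward; pixel columns grow to the right and rows downward; lengths in m; the calibration is good to about 2 mm. A picture is of the moment at which its call begins: read the wrist's pose just before it. camera_model takes no time and is no camera call.
- ctrl.close_job(): hands the job in, once; it reports no verdict.
The state is a dict: "time": time; "joint_positions": joint angles; "qd": joint speeds; "effort": joint torques, N m; "tool_pos": TCP position; "ee_rot": TCP orientation; "wrist_force": force on the tool from outside, world axes, zero at the start; "ft_torque": the same for the moment, N m; "finger_gap": opening from 0.0 (shut) to 1.0 (fully open).
Only numpy, scipy, OpenCV 4.12 (cv2) and the standard library are available. Lean on these libraries where they do the work, as an engineer would, in place of code of your own. Each camera call takes 0.05 s, during which the arm holds its last target. There are 200 camera calls.

### The job

Take the two dark ring magnets out of the slanted draining rack and stand them on edge on the rods of the wash carrier, between the two already there and the sliding end stop. Then slide the stop up until all four stand upright, face to face and snug against the end wall, and let go. Ferrite chips easily, so set the magnets down rather than dropping them, and leave the steel plate in the rack and everything else on the bench where it is.

Things in the scene. Friction and masses are not known exactly. Their poses are not given: they have to be found in the camera images.
- carrier: stainless wash carrier, fixed, 288 mm long (along its y), 112 mm wide. Origin: on the bench under its centre; z up. Two 8 mm rods run along y at x = +22 and -22 mm, 30 mm above the bench; two side rods at x = +52 and -52 mm, 58 mm high, leave 98 mm between them. The end wall, 100 mm high, closes the +y end (inner face y = +130 mm); a plate 66 mm high carries the rods at y = -152 mm
- wall_face (a point): point on the inner face of the carrier's end wall (carrier y = +130 mm, x = 0, 68 mm above the bench; axes as the carrier's). A ring standing on edge on the two rods has its axis along the carrier's y, its centre at carrier x = 0 and 68 mm above the bench, its top 108 mm above the bench
- stop (a joint): the sliding end stop, in m: the clear space between end wall and stop face is 55 mm plus this value; grows as the stop is drawn away from the wall (to -y), 0 to 0.170. It starts 0.135 to 0.165. Four rings face to face fill 60 mm: it then reads about 0.005. It slides with about 1.5 N of friction and stays where left; shoving four rings along the rods takes up to 12 N more
- stop_face (a point): point on the face of the stop that meets the rings, at carrier x = 0, 68 mm above the bench; axes as the carrier's. The stop is a steel plate 94 mm wide (x), 4 mm thick, lying behind this face, from 22 to 100 mm above the bench
- stop_grip (a point): centre of the red upright grip on top of the stop, 118 mm above the bench; grip 30 mm wide (carrier x), 18 mm deep (carrier y), 95 to 141 mm above the bench; 30 mm behind the stop's face (towards carrier -y); axes as the carrier's
- rack: slanted white wire draining rack in a blue drip tray 130 mm (x) by 280 mm (y) by 14 mm, fixed. Origin: on the bench under its centre; z up. Three places at y = -85, 0 and +85 mm. A ring there leans 30 degrees, top towards rack +y, its centre 70 mm above the bench, foot on two pegs with 8 mm lips, its +y face on two wires at x = +29 and -29 mm
- rack_mid (a point): centre of a ring in the rack's middle place, axes as the rack's. The two wires behind a ring end 20 mm above the ring's centre, measured along its face. A ring lifts out along its own plane, up and towards rack +y
- mag_a: flat dark-grey ferrite ring, 80 mm outside diameter, 40 mm hole, 15 mm thick, about 0.28 kg; origin at its centre (half-way up) and its y axis is the ring's axis (through the hole). Its z axis points up along the ring's face to its upper rim. It starts in one place of the rack; goes into the carrier
- mag_b: flat dark-grey ferrite ring, 80 mm outside diameter, 40 mm hole, 15 mm thick, about 0.28 kg; origin at its centre (half-way up) and its y axis is the ring's axis (through the hole). Its z axis points up along the ring's face to its upper rim. It starts in another place of the rack; goes into the carrier
- mag_c: flat dark-grey ferrite ring, 80 mm outside diameter, 40 mm hole, 15 mm thick, about 0.28 kg; origin at its centre (half-way up) and its y axis is the ring's axis (through the hole). It already stands upright in the carrier by the end wall, up to 6 mm from it
- mag_d: flat dark-grey ferrite ring, 80 mm outside diameter, 40 mm hole, 15 mm thick, about 0.28 kg; origin at its centre (half-way up) and its y axis is the ring's axis (through the hole). It already stands upright in the carrier, next to the one by the wall, 2 to 10 mm from it
- plate: bright steel ring plate, 80 mm diameter, 32 mm hole, 8 mm thick, leaning in the third place of the rack; stays there. Origin about 3.5 mm in front of its centre
- basket: loose blue loudspeaker chassis, 165 mm diameter, 68 mm high; origin under its centre
- yoke_1: loose steel yoke, 80 mm disc with a 32 mm pole, 33 mm high; origin under its centre
- yoke_2: loose steel yoke like the other; origin under its centre
- adhesive: loose white bottle with orange cap, 60 mm diameter, 150 mm high; origin under its centre
- driver: loose yellow screwdriver, 200 mm, lying; origin under its middle
- gauge: loose black centring gauge, cylinder 52 mm diameter, 60 mm high; origin under its centre

How it is judged:
By the outcome, as a careful person would: the job done as asked, in the order asked, and still so for the second after the job is handed in, with the robot touching nothing.
It also fails if it takes over 72 s, if anything falls off the work surface, if the arm or the gripper's body presses on something with over 40 N, if the wrist force passes 120 N, or if a joint passes its speed limit or range.

## Working session

There is one attempt and no reset: what is moved stays moved. The work goes in short steps, Python scripts to look and compute and a tool call to move; the robot and the scene stay as the last step left them, time stands still between calls to the robot, and variables do not carry over. Pictures are saved under pics/ and viewed, about 8 in all and at most 12, crops included, and the job is handed in when it is done.

Besides the shell and the picture viewer there is one more tool, called after "Request:" as a command line: name --argument value ..., lists and objects as JSON in quotes. servo_tool: Moves the arm, as the interface text tells. Its arguments: {"type":"object","properties":{"moves":{"type":"array"},"fingers":{"type":"number"},"newtons":{"type":"number"}},"required":["moves"]}

```bash
mkdir -p pics; cat > h.py <<'E'
import numpy as np, cv2
from station import ctrl
def cam(name,save=None):
    o=ctrl.get_obs(); m=ctrl.camera_model(name); im,d=ctrl.camera(name)
    K=np.array([[m['fx'],0,m['cx']],[0,m['fy'],m['cy']],[0,0,1]]); D=np.array(m['dist_coeffs'])
    if 'rvec' in m:
        R,_=cv2.Rodrigues(np.array(m['rvec'],float)); t=np.array(m['tvec'],float).ravel()
        Rw=R.T; C=-R.T@t
    else:
        T=np.array(m['T_tool_cam']); Rt=np.array(o['ee_rot']).reshape(3,3)
        Rw=Rt@T[:3,:3]; C=Rt@T[:3,3]+np.array(o['tool_pos'])
    if save: cv2.imwrite('pics/'+save,im[:,:,::-1])
    return im,d,K,D,Rw,C
def cloud(d,K,D,Rw,C):
    h,w=d.shape; u,v=np.meshgrid(np.arange(w),np.arange(h))
    p=cv2.undistortPoints(np.stack([u,v],-1).reshape(-1,1,2).astype(np.float32),K,D).reshape(h,w,2)
    P=np.dstack([p[...,0]*d,p[...,1]*d,d])
    return P@Rw.T+C
E
python3 - <<'E'
from h import *
import numpy as np
for n in ('scene','side','wrist'):
    a=cam(n,n+'0.png'); np.savez(n+'0.npz',im=a[0],d=a[1],K=a[2],D=a[3],Rw=a[4],C=a[5]); print(n,a[5],a[4][:,2])
o=ctrl.get_obs(); print(o['ee_rot'],o['time'],o['wrist_force'])
a=cv2.imread('pics/scene0.png');b=cv2.imread('pics/side0.png')
print(ctrl.camera_model('wrist')['T_tool_cam'])
E
```

```text
scene [ 1.27971807 -0.51589469  1.05515388] [-0.51301883  0.40368355 -0.75752971]
side [-0.21748935 -0.86421698  0.85448084] [ 0.59639634  0.61457411 -0.51634298]
wrist [0.59894543 0.07557108 0.38462437] [-5.78792942e-04 -2.71527268e-01 -9.62430573e-01]
[[-3.61453467e-05  9.99998919e-01 -1.47016165e-03]
 [ 9.99999990e-01  3.63443787e-05  1.35354592e-04]
 [ 1.35407877e-04 -1.47015675e-03 -9.99998910e-01]] 0.15 [-0.23723746 -0.06808066  0.76175278]
[[ 7.90914485e-04 -9.62397567e-01 -2.71643695e-01  7.55211055e-02]
 [ 9.99999333e-01  5.32485983e-04  1.02505874e-03 -8.18871986e-04]
 [-8.41867574e-04 -2.71644325e-01  9.62397346e-01 -1.66920155e-01]
 [ 0.00000000e+00  0.00000000e+00  0.00000000e+00  1.00000000e+00]]
```

View pics/scene0.png

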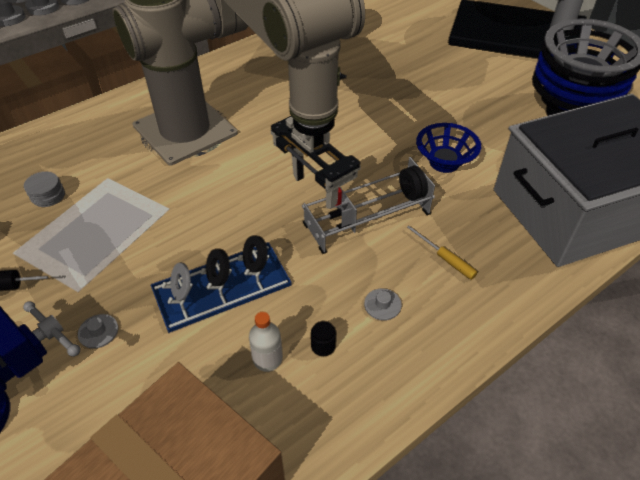

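View pics/side0.png

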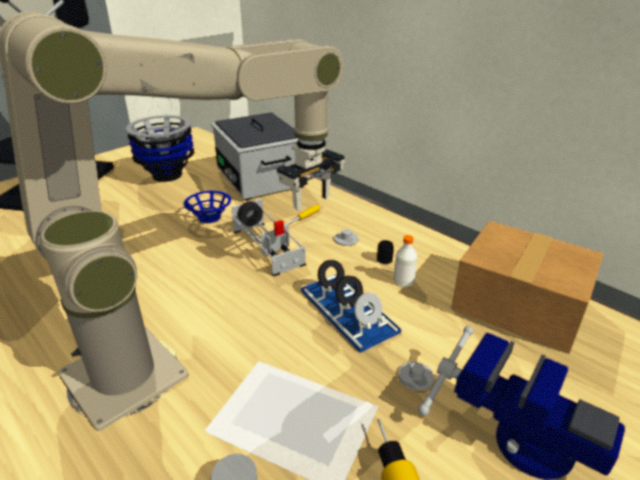

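The scene view shows the rack with the plate at (180,282) and the magnets at (217,267) and (255,253). The carrier's rings are at (412,183) and its stop grip is at (340,200). Next I'll measure these from depth.

```bash
cat > m.py <<'E'
from h import *
P=[];Cc=[]
for n in ('scene','side','wrist'):
    z=np.load(n+'0.npz'); X=cloud(z['d'],z['K'],z['D'],z['Rw'],z['C']); ok=z['d']>0.05
    hsv=cv2.cvtColor(z['im'],cv2.COLOR_RGB2HSV).astype(int)
    def rep(name,m):
        m=m&ok
        Q=X[m]; 
        if len(Q)<8: print(n,name,len(Q));return
        print(n,name,len(Q),'med',np.median(Q,0).round(4),'lo',np.percentile(Q,2,0).round(4),'hi',np.percentile(Q,98,0).round(4)); return Q
    inb=(X[...,0]>.25)&(X[...,0]<.95)&(abs(X[...,1])<.6)
    blue=(hsv[...,0]>100)&(hsv[...,0]<130)&(hsv[...,1]>120)&inb&(X[...,2]<.025)&(X[...,2]>.003)
    k,lab,st,_=cv2.connectedComponentsWithStats(cv2.morphologyEx(blue.astype(np.uint8),cv2.MORPH_CLOSE,np.ones((9,9))))
    for i in range(1,k):
        if st[i,4]>300:
            Q=rep('blue',(lab==i)&blue)
            if Q is not None: print('  rect',cv2.minAreaRect(Q[:,:2].astype(np.float32)*1000))
    red=((hsv[...,0]<6)|(hsv[...,0]>174))&(hsv[...,1]>150)&(hsv[...,2]>50)&inb&(X[...,2]>.08)&(X[...,2]<.15)
    Q=rep('red',red)
    if Q is not None: print('  rect',cv2.minAreaRect(Q[:,:2].astype(np.float32)*1000))
    dark=(hsv[...,2]<75)&(hsv[...,1]<110)&inb&(X[...,2]>.035)&(X[...,2]<.125)
    k,lab,st,ce=cv2.connectedComponentsWithStats(dark.astype(np.uint8))
    for i in range(1,k):
        if st[i,4]>80:
            Q=rep('dark px%s'%ce[i].round(),lab==i)
            if Q is None: continue
            c=np.median(Q,0); G=Q
            for _ in range(5):
                u,s,vt=np.linalg.svd(G-G.mean(0),full_matrices=False); nn=vt[2]; r=(Q-G.mean(0))@nn; G=Q[abs(r)<.003] if (abs(r)<.003).sum()>20 else G
            u,v=vt[0],vt[1]; ctr=G.mean(0); uv=np.c_[(G-ctr)@u,(G-ctr)@v].astype(np.float32)
            (cx,cy),rr=cv2.minEnclosingCircle(uv); print('   n',nn.round(3),'centre',(ctr+cx*u+cy*v).round(4),'r',round(rr,4),len(G))
E
python3 m.py
```

```text
scene blue 223 med [0.554  0.4643 0.0205] lo [0.5066 0.4305 0.0059] hi [0.5886 0.5198 0.0248]
  rect ((546.9892578125, 476.344482421875), (83.1180648803711, 92.87059783935547), 50.05570983886719)
scene blue 2765 med [ 0.5453 -0.2299  0.0057] lo [ 0.46   -0.3464  0.0031] hi [ 0.6138 -0.0752  0.0159]
  rect ((531.1810302734375, -210.26304626464844), (276.9828796386719, 135.7357940673828), 77.69792938232422)
scene red 54 med [0.5685 0.0918 0.1267] lo [0.5628 0.0862 0.1038] hi [0.5717 0.0985 0.1436]
  rect ((568.0119018554688, 92.23700714111328), (6.6455278396606445, 18.583629608154297), 35.37022399902344)
scene dark px[532. 210.] 2355 med [0.8432 0.4383 0.079 ] lo [0.7144 0.4051 0.0372] hi [0.9461 0.4769 0.1225]
   n [-0.293 -0.956 -0.004] centre [0.8294 0.4423 0.0816] r 0.1328 2136
scene dark px[414. 183.] 849 med [0.6117 0.2896 0.0827] lo [0.5602 0.2744 0.0387] hi [0.6467 0.3195 0.1093]
   n [ 0.003  0.986 -0.164] centre [0.6007 0.2909 0.0685] r 0.0445 164
scene dark px[344. 216.] 281 med [0.5864 0.104  0.0566] lo [0.5326 0.0853 0.0358] hi [0.5971 0.124  0.0889]
   n [ 0.4    0.824 -0
[... 3730 characters left out ...]
 0.7707 -0.1257  0.0357] hi [ 0.7993 -0.0997  0.0622]
   n [-0.02   0.799  0.602] centre [ 0.7869 -0.1037  0.0517] r 0.0177 440
wrist dark px[255. 337.] 590 med [ 0.5381 -0.1049  0.0957] lo [ 0.5148 -0.1324  0.0499] hi [ 0.5778 -0.0999  0.1031]
   n [-0.12  -0.866  0.485] centre [ 0.5488 -0.1197  0.071 ] r 0.038 441
wrist dark px[253. 412.] 1842 med [ 0.5335 -0.1936  0.0943] lo [ 0.4986 -0.2192  0.0508] hi [ 0.5671 -0.1837  0.1067]
   n [-0.181 -0.884  0.432] centre [ 0.5321 -0.2037  0.0718] r 0.0388 643
wrist dark px[425. 408.] 452 med [ 0.7163 -0.2174  0.0556] lo [ 0.7121 -0.236   0.036 ] hi [ 0.7236 -0.2093  0.0846]
   n [-0.916  0.401  0.017] centre [ 0.7159 -0.2202  0.0616] r 0.0281 434
```

View pics/wrist0.png

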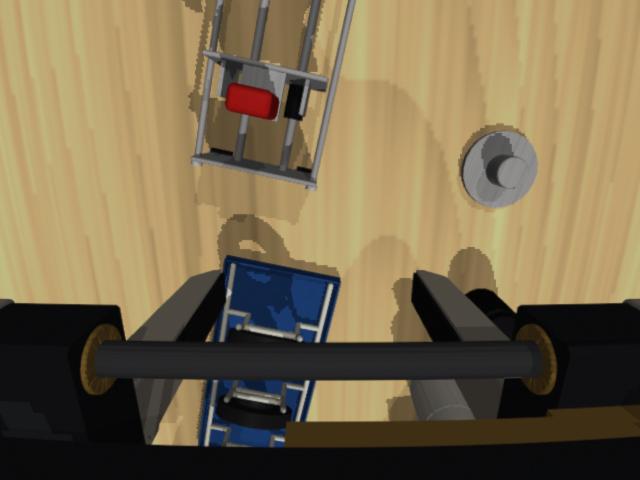

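Depth fits agree with the given sizes. The rack's y axis is at about 78° in the world, with its centre at about (0.531,-0.210). The magnets are at about (0.549,-0.126,0.070) and (0.531,-0.210,0.070), and the carrier is at about the same yaw.

The tool stays vertical, so I'll straddle the ring's top across its thickness. I'll tip it upright on its foot, clamp it and lift.

Request:
servo_tool --moves '[{"dp": [-2,-0.8,0],"yaw": -0.12},{"dp": [-4,-1.6,0],"yaw": -0.24},{"dp": [-6,-2.4,0],"yaw": -0.36},{"dp": [-8,-3.2,0.5],"yaw": -0.48},{"dp": [-10,-4,1],"yaw": -0.6},{"dp": [-11.3,-4.8,1.9],"yaw": -0.72},{"dp": [-11.3,-4.8,1.9],"yaw": -0.84},{"dp": [-11.3,-4.8,1.9],"yaw": -0.96},{"dp": [-11.3,-4.8,1.9],"yaw": -1.08},{"dp": [-11.3,-4.8,1.9],"yaw": -1.2},{"dp": [-11.3,-4.8,1.9],"yaw": -1.32},{"dp": [-11.3,-4.8,1.9],"yaw": -1.36}]' --fingers 5.0 --newtons 15

```text
time: 1.15
tool_pos: [0.5517, -0.113, 0.1992]
ee_rot: [[-0.979, 0.202, -0.001], [0.202, 0.979, 0.0], [0.001, 0.0, -1.0]]
wrist_force: [-0.6, -0.2, -0.6]
finger_gap: 0.54
```

```bash
cat > carr.py <<'E'
E
python3 - <<'E'
from h import *
o=ctrl.get_obs(); print(o['time'],o['tool_pos'],np.array(o['ee_rot']).round(4),o['wrist_force'],o['finger_gap'])
z=cam('wrist','w1.png'); X=cloud(z[1],*z[2:]); np.savez('w1.npz',im=z[0],X=X)
# project M1, M2 in tool coords, dark points in rack coords
R=np.array(o['ee_rot']);t=np.array(o['tool_pos'])
a=np.deg2rad(78.1); ey=np.array([np.cos(a),np.sin(a),0]); ex=np.array([np.sin(a),-np.cos(a),0])
for M in ([.549,-.126,.07],):
    Q=X-np.array(M); q=np.dstack([Q@ex,Q@ey,X[...,2]])
    m=(abs(q[...,0])<.045)&(abs(q[...,1])<.04)&(q[...,2]>.03)&(q[...,2]<.125)&(z[0].max(-1)<90)&(z[1]>0.05)
    G=q[m]; print(len(G),np.percentile(G,[1,50,99],axis=0).round(4))
    top=G[G[:,2]>.095]; print('top',np.percentile(top,[2,50,98],axis=0).round(4))
E
```

```text
1.15 [ 0.55173284 -0.11295583  0.19923858] [[-9.793e-01  2.023e-01 -7.000e-04]
 [ 2.023e-01  9.793e-01  2.000e-04]
 [ 7.000e-04  1.000e-04 -1.000e+00]] [-0.6391539  -0.22484557 -0.57301467] 0.5404907046591249
4341 [[-0.0396 -0.0244  0.0442]
 [-0.0043  0.0029  0.0878]
 [ 0.0345  0.0231  0.1072]]
top [[-0.0283  0.0055  0.0953]
 [-0.0037  0.0133  0.1016]
 [ 0.0254  0.0232  0.1074]]
```

View pics/w1.png

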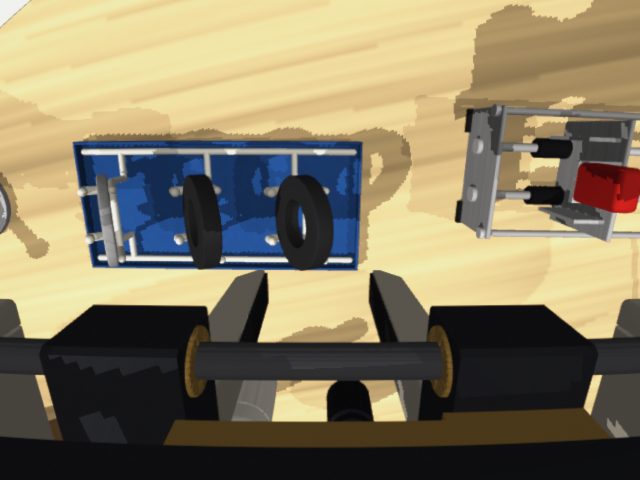

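The view from above shows the mid ring at (203,222), the +85 ring at (303,222), and the plate at the left end. Nothing crosses between the wires behind the rings. The jaws straddle the +85 ring, so I'll descend with a small shift.

Request:
servo_tool --moves '[{"dp": [0.1,-0.2,2.5]},{"dp": [0.15,-0.25,5]},{"dp": [0.15,-0.25,7.5]},{"dp": [0.15,-0.25,10]},{"dp": [0.15,-0.25,11.3]},{"dp": [0.15,-0.25,11.3]}]'

```text
$.moves[0]: bad value
```

Request:
servo_tool --moves '[{"dp": [0,0,0]},{"dp": [0,0,0]},{"dp": [0,0,0]},{"dp": [0,0,0]}]' --fingers 3.2

```text
$.moves[0]: bad value
```

Every row needs a yaw value.

Request:
servo_tool --moves '[{"dp": [0.1,-0.2,2.5],"yaw": 0},{"dp": [0.15,-0.25,5],"yaw": 0},{"dp": [0.15,-0.25,7.5],"yaw": 0},{"dp": [0.15,-0.25,10],"yaw": 0},{"dp": [0.15,-0.25,11.3],"yaw": 0},{"dp": [0.15,-0.25,11.3],"yaw": 0}]'

```text
time: 1.7
tool_pos: [0.5472, -0.1142, 0.0826]
ee_rot: [[-0.978, 0.21, -0.006], [0.21, 0.978, 0.002], [0.007, 0.001, -1.0]]
wrist_force: [-0.2, 0.4, 0.0]
finger_gap: 0.54
```

Request:
servo_tool --moves '[{"dp": [0,0,0],"yaw": 0},{"dp": [0,0,0],"yaw": 0},{"dp": [0,0,0],"yaw": 0},{"dp": [0,0,0],"yaw": 0}]' --fingers 3.2

```text
time: 2.03
tool_pos: [0.5513, -0.1155, 0.0885]
ee_rot: [[-0.978, 0.209, 0.003], [0.209, 0.978, -0.001], [-0.003, -0.0, -1.0]]
wrist_force: [0.3, 0.1, 0.8]
finger_gap: 0.351
```

```bash
python3 - <<'E'
from h import *
o=ctrl.get_obs(); print(o['time'],o['tool_pos'],o['wrist_force'],o['finger_gap']*93)
cam('wrist','w2.png')
E
```

```text
2.0333 [ 0.55130129 -0.11549252  0.08853629] [0.33464595 0.13075605 0.83989224] 32.62475302696578
```

View pics/w2.png

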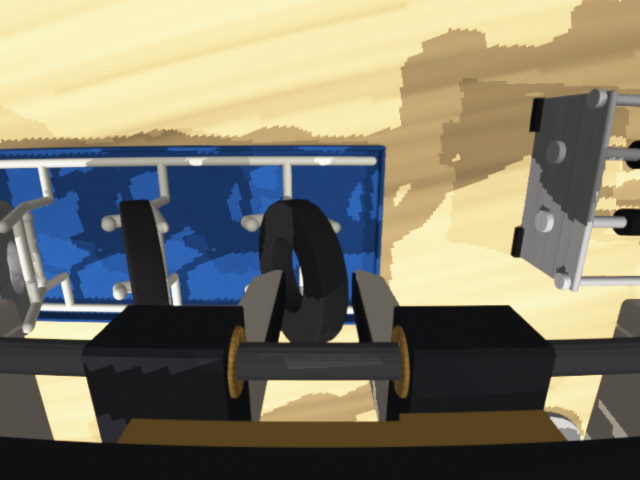

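The jaws straddle the leaning ring's top, with the ring at (305,270) between the fingers. I'll tip it upright by moving along rack -y while closing.

Request:
servo_tool --moves '[{"dp": [0,-0.3,0],"yaw": 0},{"dp": [0,-0.6,0],"yaw": 0},{"dp": [0,-0.9,0],"yaw": 0},{"dp": [0,-1.2,0],"yaw": 0},{"dp": [0,-1.5,0],"yaw": 0},{"dp": [0,-1.8,0],"yaw": 0},{"dp": [0,-2.1,0],"yaw": 0},{"dp": [0,-2.3,0],"yaw": 0},{"dp": [0,-2.3,0],"yaw": 0}]' --fingers 2.6

```text
time: 2.83
tool_pos: [0.545, -0.1382, 0.0865]
ee_rot: [[-0.978, 0.21, -0.0], [0.21, 0.978, -0.0], [0.0, -0.0, -1.0]]
wrist_force: [-0.0, 0.6, 1.1]
finger_gap: 0.282
```

Request:
servo_tool --moves '[{"dp": [0,-0.2,0],"yaw": 0},{"dp": [0,-0.4,0],"yaw": 0},{"dp": [0,-0.5,0],"yaw": 0},{"dp": [0,-0.5,0],"yaw": 0},{"dp": [0,-0.5,0],"yaw": 0}]' --fingers 2.0

```text
time: 3.25
tool_pos: [0.5441, -0.1425, 0.0866]
ee_rot: [[-0.978, 0.209, -0.0], [0.209, 0.978, -0.0], [0.0, -0.0, -1.0]]
wrist_force: [-0.1, -0.2, -0.4]
finger_gap: 0.212
```

```bash
python3 - <<'E'
from h import *
o=ctrl.get_obs(); print(o['time'],o['tool_pos'],o['wrist_force'],o['finger_gap']*93)
cam('wrist','w3.png')
E
```

```text
3.25 [ 0.54409548 -0.14254162  0.08656446] [-0.05243964 -0.19152424 -0.42911206] 19.696894388251238
```

View pics/w3.png

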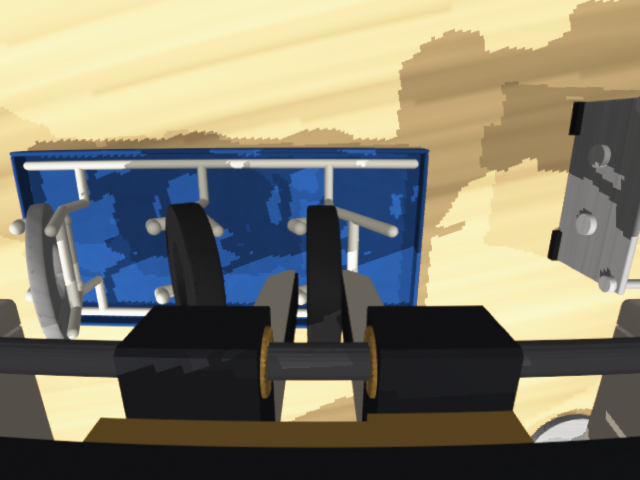

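The ring stands upright between the fingers (320,265). I'll clamp it and lift gently.

Request:
servo_tool --moves '[{"dp": [0,0,0],"yaw": 0},{"dp": [0,0,0],"yaw": 0},{"dp": [0,0,0],"yaw": 0},{"dp": [0,0,0],"yaw": 0},{"dp": [0,0,0],"yaw": 0}]' --fingers 0.8 --newtons 25

```text
time: 3.72
tool_pos: [0.5442, -0.1422, 0.0866]
ee_rot: [[-0.978, 0.209, 0.0], [0.209, 0.978, 0.0], [-0.0, 0.0, -1.0]]
wrist_force: [0.8, 2.6, 0.3]
finger_gap: 0.158
```

Request:
servo_tool --moves '[{"dp": [0,0,-0.5],"yaw": 0},{"dp": [0,0,-1.5],"yaw": 0},{"dp": [0,0,-3],"yaw": 0},{"dp": [0,0,-5],"yaw": 0},{"dp": [0,0,-7],"yaw": 0},{"dp": [0,0,-9],"yaw": 0},{"dp": [0,0,-10],"yaw": 0},{"dp": [0,0,-10],"yaw": 0},{"dp": [0,0,-10],"yaw": 0}]'

```text
time: 4.47
tool_pos: [0.5444, -0.1428, 0.187]
ee_rot: [[-0.978, 0.209, 0.001], [0.209, 0.978, -0.001], [-0.001, -0.0, -1.0]]
wrist_force: [-0.5, 0.2, -3.7]
finger_gap: 0.159
```

```bash
cat > ringz.py <<'E'
from h import *
import sys
# dark ring near the tool: extents in tool axes from side & scene
o=ctrl.get_obs(); R=np.array(o['ee_rot']);t=np.array(o['tool_pos']); print(o['time'],t,o['wrist_force'],o['finger_gap']*93)
for n in ('side','scene'):
    z=cam(n,sys.argv[1]+n+'.png'); X=cloud(z[1],*z[2:]); q=(X-t)@R
    m=(abs(q[...,0])<.05)&(abs(q[...,1])<.012)&(abs(q[...,2])<.075)&(z[0].max(-1)<75)&(z[1]>.05)
    G=q[m]; print(n,len(G),np.percentile(G,[1,5,50,95,99],axis=0).round(4))
E
python3 ringz.py a; python3 - <<'E'
# carrier measurement from both cams + wrist
from h import *
a=np.deg2rad(77.8)
o=np.load('w1.npz')
E
```

```text
4.4667 [ 0.54439246 -0.14276788  0.1870028 ] [-0.45075299  0.20009777 -3.70060635] 14.82142213335401
side 372 [[-0.0364 -0.0103 -0.0531]
 [-0.0317 -0.0094 -0.0407]
 [ 0.0072 -0.0057  0.0075]
 [ 0.035   0.0076  0.0382]
 [ 0.038   0.0102  0.0422]]
scene 470 [[-0.0413 -0.0105 -0.069 ]
 [-0.0399 -0.0083 -0.0573]
 [-0.0133 -0.0016 -0.0173]
 [ 0.0094  0.0095  0.0341]
 [ 0.0175  0.0115  0.0426]]
```

It is clamped at 14.8 mm and lifted with the correct weight. Now I'll carry it over the carrier, raised first to clear the red grip.

Request:
servo_tool --moves '[{"dp": [0,0,-1.5],"yaw": 0},{"dp": [0,1,-3.5],"yaw": 0},{"dp": [0.2,3.5,-5],"yaw": 0},{"dp": [0.6,7,-5.5],"yaw": 0},{"dp": [1,11,-5.5],"yaw": 0},{"dp": [1.5,15,-5.5],"yaw": 0},{"dp": [2,19,-5.5],"yaw": 0},{"dp": [2.5,23,-5.5],"yaw": 0},{"dp": [3,27,-5.5],"yaw": 0},{"dp": [3.5,31,-5.5],"yaw": 0},{"dp": [4,34.5,-5.5],"yaw": 0},{"dp": [4,36.8,-5.5],"yaw": 0}]'

```text
time: 5.57
tool_pos: [0.5804, 0.2293, 0.2393]
ee_rot: [[-0.978, 0.207, -0.003], [0.207, 0.978, 0.0], [0.003, -0.001, -1.0]]
wrist_force: [0.7, -0.7, -3.0]
finger_gap: 0.16
```

Request:
servo_tool --moves '[{"dp": [0,0,0],"yaw": 0},{"dp": [0,0,0],"yaw": 0},{"dp": [0,0,0],"yaw": 0}]'

```text
time: 5.82
tool_pos: [0.5814, 0.2251, 0.24]
ee_rot: [[-0.978, 0.209, -0.002], [0.209, 0.978, -0.001], [0.002, -0.002, -1.0]]
wrist_force: [0.6, 0.0, -3.2]
finger_gap: 0.159
```

```bash
python3 ringz.py b; python3 - <<'E'
from h import *
o=ctrl.get_obs(); R=np.array(o['ee_rot']);t=np.array(o['tool_pos'])
z=cam('wrist','w4.png'); X=cloud(z[1],*z[2:]); q=(X-t)@R
np.savez('w4.npz',q=q,X=X,im=z[0],t=t)
E
```

```text
5.8167 [0.58141386 0.22507367 0.23996296] [ 0.61984621  0.04134389 -3.1507731 ] 14.773397596233924
side 308 [[-0.0368 -0.0113 -0.0488]
 [-0.0327 -0.01   -0.0294]
 [ 0.0081 -0.0057  0.012 ]
 [ 0.0344  0.0045  0.0408]
 [ 0.0374  0.0093  0.0456]]
scene 584 [[-0.042  -0.011  -0.0648]
 [-0.0402 -0.0097 -0.0527]
 [-0.0125 -0.0054 -0.0015]
 [ 0.0233  0.0083  0.0374]
 [ 0.0332  0.0115  0.0434]]
```

View pics/w4.png

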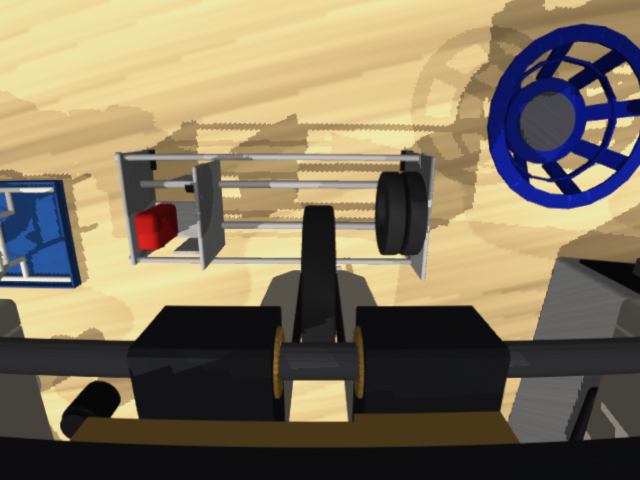

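The wrist view shows the stop at (207,215), the C/D rings at (385–420,212) and clear rods between. Next I'll measure the side rods, stop and rings in tool axes.

```bash
cat > car.py <<'E'
import numpy as np,sys
z=np.load(sys.argv[1]); q=z['q'];X=z['X'];im=z['im']
H=X[...,2]; ok=np.isfinite(H)
br=im.min(-1)
b=(abs(q[...,0])<.08)&(q[...,1]>-.2)&(q[...,1]<.15)
# side rods: heights 50..66
for lo,hi in ((-.08,-.03),(.03,.08)):
    for y0,y1 in ((-.06,-.02),(.02,.06)):
        m=b&(H>.052)&(H<.066)&(q[...,0]>lo)&(q[...,0]<hi)&(q[...,1]>y0)&(q[...,1]<y1)
        G=q[m]; print('siderod',lo,y0,len(G),np.percentile(G[:,0],[5,50,95]).round(4) if len(G) else '', np.median(H[m]).round(4) if len(G) else '')
for lo,hi in ((-.035,-.01),(.01,.035)):
    m=b&(H>.022)&(H<.04)&(q[...,0]>lo)&(q[...,0]<hi)&(abs(q[...,1])<.06); G=q[m]; print('rod',lo,len(G),np.percentile(G[:,0],[5,50,95]).round(4) if len(G) else '',np.median(H[m]).round(4) if len(G) else '')
m=b&(im.max(-1)<80)&(H>.095)&(H<.115)&(q[...,1]>.03)&(abs(q[...,0])<.05); G=q[m]; print('CD top',len(G),np.percentile(G[:,1],[1,5,50,95,99]).round(4),np.percentile(G[:,0],[2,50,98]).round(4),np.percentile(H[m],98))
m=b&(H>.085)&(H<.102)&(q[...,1]<-.06)&(br>60)&(im[...,0]<im[...,1]*1.3); G=q[m]; print('stop top',len(G),np.percentile(G[:,1],[2,50,98]).round(4),np.percentile(G[:,0],[2,50,98]).round(4))
m=b&(H>.085)&(H<.102)&(q[...,1]>.08)&(br>60); G=q[m]; print('wall top',len(G),np.percentile(G[:,1],[2,50,98]).round(4),np.percentile(G[:,0],[2,50,98]).round(4)) if m.sum() else 0
m=b&(H>.136)&(H<.147)&(im[...,0]>1.8*im[...,1]); G=q[m]; print('grip top',len(G),np.percentile(G[:,1],[2,50,98]).round(4),np.percentile(G[:,0],[2,50,98]).round(4)) if m.sum() else 0
E
python3 car.py w4.npz
```

```text
siderod -0.08 -0.06 237 [-0.0553 -0.052  -0.0499] 0.0613
siderod -0.08 0.02 246 [-0.0549 -0.052  -0.0499] 0.0613
siderod 0.03 -0.06 292 [0.0489 0.0518 0.0544] 0.0612
siderod 0.03 0.02 268 [0.0489 0.0511 0.0537] 0.0615
rod -0.035 581 [-0.0256 -0.022  -0.019 ] 0.0343
rod 0.01 887 [0.0182 0.0216 0.0251] 0.0342
CD top 2467 [0.0599 0.0603 0.0781 0.0922 0.0943] [-0.0283  0.0033  0.0294] 0.10855784466828089
stop top 1690 [-0.1329 -0.1116 -0.1033] [-0.0433 -0.002   0.0406]
wall top 633 [0.0934 0.0953 0.0979] [-0.0552 -0.0144  0.0532]
grip top 865 [-0.1407 -0.1314 -0.1242] [-0.0131  0.0017  0.0147]
```

The TCP is centred on the carrier to better than 1 mm, with stop face at -103, D's face at +60 and wall at +94 mm. I'll shift 8 mm towards the wall, descend, then feel for the rods.

Request:
servo_tool --moves '[{"dp": [0,0.4,2],"yaw": 0},{"dp": [0,0.8,4.5],"yaw": 0},{"dp": [0,0.8,7],"yaw": 0},{"dp": [0,0.8,9.5],"yaw": 0},{"dp": [0,0.8,11.5],"yaw": 0},{"dp": [0,0.8,13],"yaw": 0},{"dp": [0,0.8,14],"yaw": 0},{"dp": [0,0.8,14.7],"yaw": 0},{"dp": [0,0.8,15],"yaw": 0},{"dp": [0,0.8,15],"yaw": 0},{"dp": [0,0.8,15],"yaw": 0}]'

```text
time: 6.88
tool_pos: [0.5844, 0.2336, 0.0927]
ee_rot: [[-0.978, 0.21, 0.001], [0.21, 0.978, 0.0], [-0.001, 0.001, -1.0]]
wrist_force: [0.9, -0.4, -1.8]
finger_gap: 0.157
```

Request:
servo_tool --moves '[{"dp": [0,0,0.15],"yaw": 0},{"dp": [0,0,0.3],"yaw": 0},{"dp": [0,0,0.45],"yaw": 0},{"dp": [0,0,0.6],"yaw": 0},{"dp": [0,0,0.6],"yaw": 0}]'

```text
time: 7.3
tool_pos: [0.5835, 0.2335, 0.0853]
ee_rot: [[-0.978, 0.209, -0.0], [0.209, 0.978, -0.0], [0.0, -0.0, -1.0]]
wrist_force: [0.4, 0.1, -3.1]
finger_gap: 0.162
```

```bash
cat > look.py <<'E'
from h import *
import sys
o=ctrl.get_obs(); R=np.array(o['ee_rot']);t=np.array(o['tool_pos']); print(o['time'],t,np.round(o['wrist_force'],1),o['finger_gap']*93)
if len(sys.argv)>1:
    z=cam('wrist',sys.argv[1]+'.png'); X=cloud(z[1],*z[2:]); np.savez(sys.argv[1]+'.npz',q=(X-t)@R,X=X,im=z[0],t=t)
    for n in ('side','scene'): cam(n,sys.argv[1]+n+'.png')
E
python3 look.py w5; python3 ringz.py c
python3 -c "
import cv2,numpy as np
a=cv2.imread('pics/w5side.png')[150:290,180:340];b=cv2.imread('pics/w5scene.png')[120:260,290:450]
cv2.imwrite('pics/c5.png',cv2.resize(np.hstack([a,b]),None,fx=2.5,fy=2.5))"
```

```text
7.3 [0.58351224 0.23354547 0.08533267] [ 0.4  0.1 -3.1] 15.09041586484863
7.45 [0.58366782 0.233609   0.0856008 ] [ 0.06128465 -0.40442945 -3.92791182] 14.748804690880796
side 276 [[-0.0351 -0.0115 -0.0574]
 [-0.0309 -0.0106 -0.0294]
 [ 0.0104 -0.0058  0.0084]
 [ 0.036   0.0055  0.0389]
 [ 0.0381  0.009   0.0432]]
scene 461 [[-0.0417 -0.0103 -0.0647]
 [-0.0403 -0.0093 -0.048 ]
 [-0.0133 -0.005  -0.0029]
 [ 0.0233  0.0083  0.0375]
 [ 0.0336  0.0104  0.0455]]
```

View pics/c5.png

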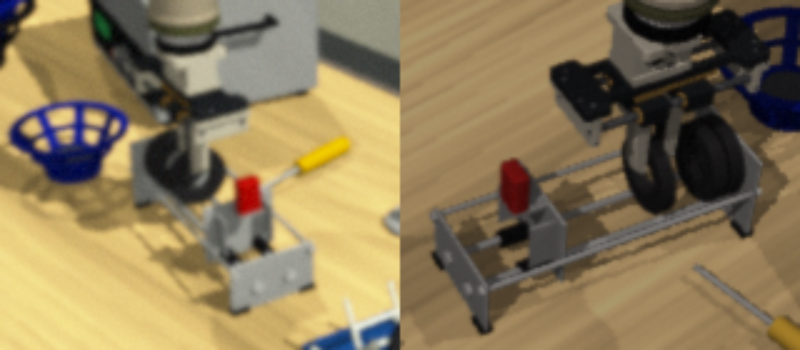

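The ring hangs upright over the rods. I'll feel down gently.

Request:
servo_tool --moves '[{"dp": [0,0,0.15],"yaw": 0},{"dp": [0,0,0.3],"yaw": 0},{"dp": [0,0,0.45],"yaw": 0},{"dp": [0,0,0.6],"yaw": 0},{"dp": [0,0,0.6],"yaw": 0},{"dp": [0,0,0.6],"yaw": 0}]'

```text
time: 8.05
tool_pos: [0.5835, 0.2335, 0.0794]
ee_rot: [[-0.978, 0.209, -0.0], [0.209, 0.978, -0.0], [0.0, -0.0, -1.0]]
wrist_force: [1.1, 0.3, -3.0]
finger_gap: 0.157
```

Request:
servo_tool --moves '[{"dp": [0,0,0.1],"yaw": 0},{"dp": [0,0,0.2],"yaw": 0},{"dp": [0,0,0.2],"yaw": 0}]'

```text
time: 8.3
tool_pos: [0.5838, 0.2336, 0.0775]
ee_rot: [[-0.978, 0.209, 0.0], [0.209, 0.978, 0.0], [-0.0, 0.0, -1.0]]
wrist_force: [-0.2, 0.2, -2.7]
finger_gap: 0.159
```

Request:
servo_tool --moves '[{"dp": [0,0,0.1],"yaw": 0},{"dp": [0,0,0.2],"yaw": 0},{"dp": [0,0,0.2],"yaw": 0}]'

```text
time: 8.55
tool_pos: [0.5843, 0.2338, 0.0772]
ee_rot: [[-0.978, 0.209, 0.001], [0.209, 0.978, 0.0], [-0.001, 0.001, -1.0]]
wrist_force: [-3.3, -0.8, 6.4]
finger_gap: 0.164
```

Contact, with +6 N at z≈0.077. I'll open to release and rise, then look.

Request:
servo_tool --moves '[{"dp": [0,0,0.05],"yaw": 0},{"dp": [0,0,0.0],"yaw": 0},{"dp": [0,0,0.0],"yaw": 0},{"dp": [0,0,0.0],"yaw": 0},{"dp": [0,0,0.0],"yaw": 0}]' --fingers 2.7

```text
time: 8.97
tool_pos: [0.5837, 0.2336, 0.0756]
ee_rot: [[-0.978, 0.209, -0.0], [0.209, 0.978, 0.0], [0.0, 0.0, -1.0]]
wrist_force: [-0.7, -0.1, 0.4]
finger_gap: 0.289
```

Request:
servo_tool --moves '[{"dp": [0,0,-1],"yaw": 0},{"dp": [0,0,-2.5],"yaw": 0},{"dp": [0,0,-5],"yaw": 0},{"dp": [0,0,-8],"yaw": 0},{"dp": [0,0,-11],"yaw": 0},{"dp": [0,0,-14],"yaw": 0},{"dp": [0,0,-16.5],"yaw": 0},{"dp": [0,0,-16.5],"yaw": 0},{"dp": [0,0,-16.5],"yaw": 0}]'

```text
time: 9.72
tool_pos: [0.585, 0.234, 0.244]
ee_rot: [[-0.978, 0.209, 0.005], [0.209, 0.978, 0.002], [-0.005, 0.003, -1.0]]
wrist_force: [0.4, -0.3, -0.3]
finger_gap: 0.29
```

```bash
python3 look.py w6; python3 - <<'E'
import numpy as np
z=np.load('w6.npz');q=z['q'];H=z['X'][...,2];im=z['im']
m=(im.max(-1)<80)&(H>.09)&(H<.12)&(abs(q[...,0])<.045)&(q[...,1]>-.03)&(q[...,1]<.03)
G=q[m];h=H[m];print(len(G),np.percentile(G[:,1],[2,50,98]).round(4),np.percentile(G[:,0],[2,50,98]).round(4),np.percentile(h,[50,98]).round(4))
for a,b in ((.09,.1),(.1,.104),(.105,.112)):
    s=(h>a)&(h<b); print(a,s.sum(),np.percentile(G[s,1],[5,95]).round(4) if s.any() else '')
E
python3 car.py w6.npz | tail -4
python3 -c "
import cv2,numpy as np
a=cv2.imread('pics/w6side.png')[150:290,180:340];b=cv2.imread('pics/w6scene.png')[120:260,290:450]
cv2.imwrite('pics/c6.png',cv2.resize(np.hstack([a,b]),None,fx=2.5,fy=2.5))"
```

```text
9.7167 [0.58503205 0.23396803 0.2439978 ] [ 0.4 -0.3 -0.3] 26.99193605058275
1139 [-0.0071 -0.0002  0.006 ] [-0.0291  0.0063  0.033 ] [0.1044 0.1085]
0.09 303 [-0.0071  0.0059]
0.1 232 [-0.007   0.0058]
0.105 517 [-0.007   0.0059]
CD top 2354 [0.0494 0.0498 0.0674 0.0808 0.0831] [-0.0262  0.0041  0.0287] 0.10856702419541374
stop top 1767 [-0.1428 -0.121  -0.1132] [-0.041   0.0005  0.0438]
wall top 759 [0.0827 0.0841 0.0871] [-0.0529  0.0104  0.0547]
grip top 860 [-0.1507 -0.1414 -0.1343] [-0.0116  0.0031  0.0166]
```

View pics/c6.png

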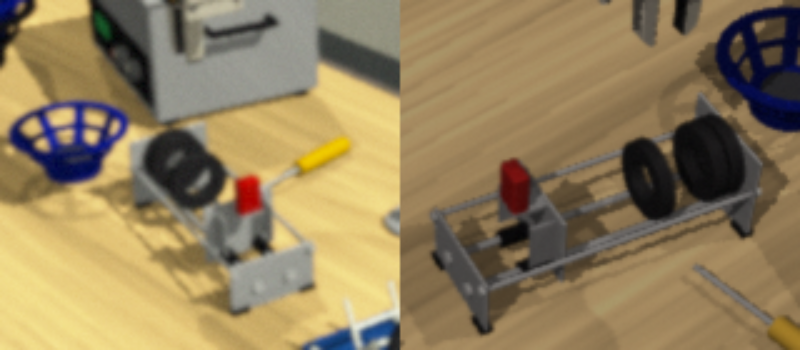

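Ring 1 stands upright on the rods, with its top at 108.5 mm and its faces vertical. Now the middle ring, done the same way.

Request:
servo_tool --moves '[{"dp": [0,-2,0],"yaw": 0},{"dp": [-0.4,-6,0],"yaw": 0},{"dp": [-0.8,-10,0],"yaw": 0},{"dp": [-1.2,-14,0],"yaw": 0},{"dp": [-1.6,-18,0],"yaw": 0},{"dp": [-2,-22,0],"yaw": 0},{"dp": [-2.4,-26,0],"yaw": 0},{"dp": [-2.8,-30,0],"yaw": 0},{"dp": [-3.2,-34,0],"yaw": 0},{"dp": [-3.6,-38,1.5],"yaw": 0},{"dp": [-4.1,-41.5,3],"yaw": 0},{"dp": [-4.1,-43.3,4.5],"yaw": 0}]' --fingers 5.0

```text
time: 10.87
tool_pos: [0.5317, -0.2022, 0.1936]
ee_rot: [[-0.977, 0.212, -0.002], [0.212, 0.977, -0.0], [0.002, -0.001, -1.0]]
wrist_force: [0.0, -0.3, -0.5]
finger_gap: 0.542
```

Request:
servo_tool --moves '[{"dp": [0,0,0],"yaw": 0},{"dp": [0,0,0],"yaw": 0},{"dp": [0,0,0],"yaw": 0}]'

```text
time: 11.12
tool_pos: [0.533, -0.1975, 0.1952]
ee_rot: [[-0.978, 0.209, -0.001], [0.209, 0.978, 0.001], [0.001, 0.001, -1.0]]
wrist_force: [-0.3, -0.2, 0.4]
finger_gap: 0.532
```

```bash
python3 look.py w7; python3 - <<'E'
import numpy as np
for f,t0 in (('w1',0),('w7',1)):
    z=np.load(f+'.npz');im=z['im'];X=z['X']
    if f=='w1':
        a=np.deg2rad(77.94); R=np.array([[-np.sin(a),np.cos(a),0],[np.cos(a),np.sin(a),0],[0,0,-1]]).T; q=(X-np.array([.5517,-.113,.1992]))@R
    else: q=z['q']
    H=X[...,2]
    m=(im.max(-1)<80)&(H>.095)&(H<.115)&(abs(q[...,0])<.045)&(abs(q[...,1])<.04)
    G=q[m];print(f,len(G),np.percentile(G[:,1],[2,50,98]).round(4),np.percentile(G[:,0],[2,50,98]).round(4),np.percentile(H[m],98))
E
```

```text
11.1167 [ 0.53301346 -0.19751782  0.19517509] [-0.3 -0.2  0.4] 49.477513101461255
w1 1614 [-0.0078  0.0001  0.0099] [-0.0254  0.0037  0.0283] 0.10739764989483401
w7 1642 [-0.0063  0.0014  0.0118] [-0.0261  0.0033  0.0277] 0.10751856767950795
```

Request:
servo_tool --moves '[{"dp": [0.1,-0.1,2],"yaw": 0},{"dp": [0.15,-0.1,4],"yaw": 0},{"dp": [0.15,-0.1,6],"yaw": 0},{"dp": [0.15,-0.1,8],"yaw": 0},{"dp": [0.15,-0.1,9.5],"yaw": 0},{"dp": [0.15,-0.1,10.5],"yaw": 0},{"dp": [0.15,-0.1,10.9],"yaw": 0},{"dp": [0.15,-0.1,10.9],"yaw": 0}]'

```text
time: 11.93
tool_pos: [0.5314, -0.1984, 0.0862]
ee_rot: [[-0.978, 0.208, -0.001], [0.208, 0.978, 0.0], [0.001, 0.0, -1.0]]
wrist_force: [-0.7, -0.2, 0.1]
finger_gap: 0.535
```

Request:
servo_tool --moves '[{"dp": [0,0,0],"yaw": 0},{"dp": [0,0,0],"yaw": 0},{"dp": [0,0,0],"yaw": 0},{"dp": [0,0,0],"yaw": 0}]' --fingers 3.2

```text
time: 12.27
tool_pos: [0.5321, -0.1994, 0.0877]
ee_rot: [[-0.978, 0.209, 0.001], [0.209, 0.978, -0.001], [-0.002, -0.0, -1.0]]
wrist_force: [0.0, -0.3, -0.1]
finger_gap: 0.354
```

Request:
servo_tool --moves '[{"dp": [0,-0.3,0],"yaw": 0},{"dp": [0,-0.6,0],"yaw": 0},{"dp": [0,-0.9,0],"yaw": 0},{"dp": [0,-1.2,0],"yaw": 0},{"dp": [0,-1.5,0],"yaw": 0},{"dp": [0,-1.8,0],"yaw": 0},{"dp": [0,-2.1,0],"yaw": 0},{"dp": [0,-2.3,0],"yaw": 0},{"dp": [0,-2.3,0],"yaw": 0}]' --fingers 2.6

```text
time: 13.02
tool_pos: [0.5265, -0.2222, 0.0865]
ee_rot: [[-0.978, 0.21, -0.0], [0.21, 0.978, -0.0], [0.0, -0.0, -1.0]]
wrist_force: [0.5, 1.1, 0.0]
finger_gap: 0.28
```

Request:
servo_tool --moves '[{"dp": [0,-0.2,0],"yaw": 0},{"dp": [0,-0.4,0],"yaw": 0},{"dp": [0,-0.5,0],"yaw": 0},{"dp": [0,-0.5,0],"yaw": 0},{"dp": [0,-0.5,0],"yaw": 0}]' --fingers 2.0

```text
time: 13.43
tool_pos: [0.5256, -0.2265, 0.0866]
ee_rot: [[-0.978, 0.209, -0.0], [0.209, 0.978, 0.0], [0.0, 0.0, -1.0]]
wrist_force: [-0.2, 0.1, 0.0]
finger_gap: 0.216
```

```bash
python3 look.py w8
```

```text
13.4333 [ 0.52559732 -0.22651219  0.08655655] [-0.2  0.1  0. ] 20.11702098424457
```

View pics/w8.png

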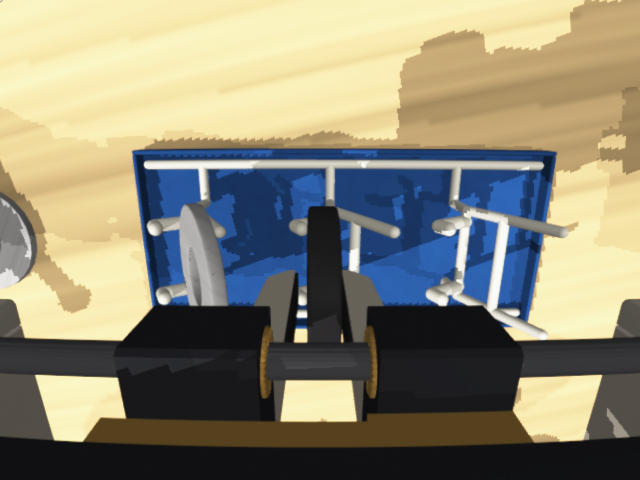

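Ring 2 is upright between the fingers (322,265), with the steel plate untouched at (200,255). I'll clamp, lift and carry it to midway between the stop and ring 1.

Request:
servo_tool --moves '[{"dp": [0,0,0],"yaw": 0},{"dp": [0,0,0],"yaw": 0},{"dp": [0,0,0],"yaw": 0},{"dp": [0,0,0],"yaw": 0},{"dp": [0,0,0],"yaw": 0}]' --fingers 0.8 --newtons 25

```text
time: 14.0
tool_pos: [0.5258, -0.2261, 0.0867]
ee_rot: [[-0.978, 0.209, 0.0], [0.209, 0.978, 0.0], [-0.0, 0.0, -1.0]]
wrist_force: [-0.0, 4.2, 2.0]
finger_gap: 0.162
```

Request:
servo_tool --moves '[{"dp": [0,0,-0.5],"yaw": 0},{"dp": [0,0,-1.5],"yaw": 0},{"dp": [0,0,-3],"yaw": 0},{"dp": [0,0,-5],"yaw": 0},{"dp": [0,0,-7.5],"yaw": 0},{"dp": [0,0,-10],"yaw": 0},{"dp": [0,0,-12.5],"yaw": 0},{"dp": [0,0,-14.5],"yaw": 0},{"dp": [0,0,-15.5],"yaw": 0},{"dp": [0,0,-15.5],"yaw": 0}]'

```text
time: 14.83
tool_pos: [0.5269, -0.2276, 0.2454]
ee_rot: [[-0.978, 0.21, 0.005], [0.21, 0.978, -0.003], [-0.005, -0.002, -1.0]]
wrist_force: [-0.0, 0.3, -2.6]
finger_gap: 0.158
```

Request:
servo_tool --moves '[{"dp": [0.2,2,0],"yaw": 0},{"dp": [0.6,5.5,0],"yaw": 0},{"dp": [1,9.5,0],"yaw": 0},{"dp": [1.4,13.5,0],"yaw": 0},{"dp": [1.8,17.5,0],"yaw": 0},{"dp": [2.2,21.5,0],"yaw": 0},{"dp": [2.6,25.5,0],"yaw": 0},{"dp": [3,29.5,0],"yaw": 0},{"dp": [3.4,33.5,0],"yaw": 0},{"dp": [3.8,37,0],"yaw": 0},{"dp": [4,39.2,0],"yaw": 0},{"dp": [4,40.2,0],"yaw": 0}]'

```text
time: 15.83
tool_pos: [0.5695, 0.1781, 0.2394]
ee_rot: [[-0.978, 0.206, -0.003], [0.206, 0.978, 0.0], [0.003, -0.001, -1.0]]
wrist_force: [0.4, 0.1, -3.0]
finger_gap: 0.16
```

Request:
servo_tool --moves '[{"dp": [0,0,0],"yaw": 0},{"dp": [0,0,0],"yaw": 0},{"dp": [0,0,0],"yaw": 0},{"dp": [0,0,0],"yaw": 0}]'

```text
time: 16.17
tool_pos: [0.5707, 0.1734, 0.2412]
ee_rot: [[-0.977, 0.211, -0.001], [0.211, 0.977, -0.001], [0.0, -0.001, -1.0]]
wrist_force: [0.6, -1.0, -2.5]
finger_gap: 0.158
```

```bash
python3 look.py w9; python3 car.py w9.npz; python3 ringz.py d;  python3 - <<'E'
import numpy as np
z=np.load('w9.npz');q=z['q'];H=z['X'][...,2];im=z['im']
m=(im.max(-1)<80)&(H>.09)&(H<.12)&(abs(q[...,0])<.045)&(q[...,1]>.02)&(q[...,1]<.09)
print('ring1',np.percentile(q[m][:,1],[2,98]))
E
```

```text
16.1667 [0.57066472 0.17338577 0.24124598] [ 0.6 -1.  -2.5] 14.672363641667642
siderod -0.08 -0.06 228 [-0.0541 -0.0508 -0.0357] 0.0611
siderod -0.08 0.02 255 [-0.0554 -0.052  -0.0358] 0.0611
siderod 0.03 -0.06 333 [0.0374 0.0509 0.0545] 0.061
siderod 0.03 0.02 278 [0.0379 0.0511 0.0537] 0.0612
rod -0.035 563 [-0.026  -0.0219 -0.0185] 0.0341
rod 0.01 871 [0.018  0.0217 0.0253] 0.0341
CD top 3603 [0.0549 0.0559 0.1183 0.1421 0.1442] [-0.0282  0.0023  0.0268] 0.10843965654942535
stop top 809 [-0.0853 -0.0676 -0.0603] [-0.0329  0.001   0.0333]
wall top 879 [0.1451 0.1465 0.1497] [-0.0555  0.017   0.0538]
grip top 865 [-0.089  -0.0797 -0.0721] [-0.013   0.0012  0.0145]
16.3167 [0.57081689 0.17385579 0.24172844] [ 0.42955538  0.13845483 -2.39164819] 14.366750327649262
side 332 [[-0.0378 -0.011  -0.0513]
 [-0.0331 -0.0101 -0.0314]
 [ 0.0082 -0.0061  0.0112]
 [ 0.0341  0.0045  0.0413]
 [ 0.0368  0.0091  0.0454]]
scene 566 [[-0.0421 -0.0093 -0.069 ]
 [-0.0402 -0.0087 -0.0538]
 [-0.013  -0.0046 -0.0036]
 [ 0.02    0.0089  0.0371]
 [ 0.0337  0.0115  0.043 ]]
ring1 [0.05481318 0.06817577]
```

The position is good, with stop face at -50 and ring 1's face at +55 mm. I'll lower it.

Request:
servo_tool --moves '[{"dp": [0,0,2],"yaw": 0},{"dp": [0,0,4.5],"yaw": 0},{"dp": [0,0,7],"yaw": 0},{"dp": [0,0,9.5],"yaw": 0},{"dp": [0,0,11.5],"yaw": 0},{"dp": [0,0,13.2],"yaw": 0},{"dp": [0,0,14.4],"yaw": 0},{"dp": [0,0,15.2],"yaw": 0},{"dp": [0,0,15.7],"yaw": 0},{"dp": [0,0,15.7],"yaw": 0},{"dp": [0,0,15.7],"yaw": 0}]'

```text
time: 17.33
tool_pos: [0.5712, 0.175, 0.0854]
ee_rot: [[-0.978, 0.209, 0.001], [0.209, 0.978, 0.0], [-0.001, 0.0, -1.0]]
wrist_force: [-0.4, 0.2, -2.5]
finger_gap: 0.161
```

Request:
servo_tool --moves '[{"dp": [0,0,0.15],"yaw": 0},{"dp": [0,0,0.3],"yaw": 0},{"dp": [0,0,0.4],"yaw": 0},{"dp": [0,0,0.4],"yaw": 0},{"dp": [0,0,0.4],"yaw": 0}]'

```text
time: 17.75
tool_pos: [0.5707, 0.175, 0.0808]
ee_rot: [[-0.978, 0.209, 0.0], [0.209, 0.978, 0.0], [-0.0, 0.0, -1.0]]
wrist_force: [-0.1, -0.7, -3.1]
finger_gap: 0.16
```

Request:
servo_tool --moves '[{"dp": [0,0,0.1],"yaw": 0},{"dp": [0,0,0.2],"yaw": 0},{"dp": [0,0,0.2],"yaw": 0}]'

```text
time: 18.0
tool_pos: [0.5705, 0.175, 0.0783]
ee_rot: [[-0.978, 0.209, -0.0], [0.209, 0.978, -0.0], [0.0, -0.0, -1.0]]
wrist_force: [0.0, 1.1, -3.4]
finger_gap: 0.158
```

Request:
servo_tool --moves '[{"dp": [0,0,0.1],"yaw": 0},{"dp": [0,0,0.15],"yaw": 0},{"dp": [0,0,0.15],"yaw": 0},{"dp": [0,0,0.15],"yaw": 0}]'

```text
time: 18.33
tool_pos: [0.5708, 0.175, 0.0775]
ee_rot: [[-0.978, 0.209, 0.0], [0.209, 0.978, 0.0], [-0.0, 0.0, -1.0]]
wrist_force: [-1.5, -0.3, 1.5]
finger_gap: 0.158
```

Request:
servo_tool --moves '[{"dp": [0,0,0.1],"yaw": 0},{"dp": [0,0,0.1],"yaw": 0},{"dp": [0,0,0.1],"yaw": 0}]'

```text
time: 18.58
tool_pos: [0.571, 0.1752, 0.0775]
ee_rot: [[-0.978, 0.209, 0.001], [0.209, 0.978, 0.0], [-0.001, 0.001, -1.0]]
wrist_force: [-5.5, -0.9, 8.5]
finger_gap: 0.162
```

Contact at +8 N. Release, rise and check.

Request:
servo_tool --moves '[{"dp": [0,0,0],"yaw": 0},{"dp": [0,0,0],"yaw": 0},{"dp": [0,0,0],"yaw": 0},{"dp": [0,0,0],"yaw": 0},{"dp": [0,0,0],"yaw": 0}]' --fingers 2.7

```text
time: 19.0
tool_pos: [0.5707, 0.1749, 0.076]
ee_rot: [[-0.978, 0.209, -0.0], [0.209, 0.978, -0.0], [0.0, -0.0, -1.0]]
wrist_force: [-0.2, 0.5, -0.2]
finger_gap: 0.294
```

Request:
servo_tool --moves '[{"dp": [0,0,-1],"yaw": 0},{"dp": [0,0,-2.5],"yaw": 0},{"dp": [0,0,-5],"yaw": 0},{"dp": [0,0,-8],"yaw": 0},{"dp": [0,0,-11],"yaw": 0},{"dp": [0,0,-14],"yaw": 0},{"dp": [0,0,-16.5],"yaw": 0},{"dp": [0,0,-16.5],"yaw": 0},{"dp": [0,0,-16.5],"yaw": 0},{"dp": [0,0,-16.5],"yaw": 0}]'

```text
time: 19.83
tool_pos: [0.5705, 0.1749, 0.2411]
ee_rot: [[-0.978, 0.209, -0.0], [0.209, 0.978, -0.0], [0.0, -0.0, -1.0]]
wrist_force: [-0.1, -0.2, -0.5]
finger_gap: 0.286
```

```bash
python3 look.py w10; python3 - <<'E'
import numpy as np
z=np.load('w10.npz');q=z['q'];H=z['X'][...,2];im=z['im']
for a,b in ((-.02,.02),(.04,.08)):
  for h0,h1 in ((.085,.1),(.1,.112)):
    m=(im.max(-1)<80)&(H>h0)&(H<h1)&(abs(q[...,0])<.045)&(q[...,1]>a)&(q[...,1]<b)
    print(a,h0,np.percentile(q[m][:,1],[2,98]).round(4),np.percentile(H[m],98))
E
python3 car.py w10.npz | tail -1
python3 -c "
import cv2,numpy as np
a=cv2.imread('pics/w10side.png')[150:290,180:340];b=cv2.imread('pics/w10scene.png')[120:260,290:450]
cv2.imwrite('pics/c10.png',cv2.resize(np.hstack([a,b]),None,fx=2.5,fy=2.5))"
```

```text
19.8333 [0.57051006 0.17492982 0.24105094] [-0.1 -0.2 -0.5] 26.572513262543534
-0.02 0.085 [-0.0063  0.0072] 0.09977087842477128
-0.02 0.1 [-0.0061  0.0075] 0.1087370130149436
0.04 0.085 [0.0532 0.0666] 0.09984693930016067
0.04 0.1 [0.0533 0.0667] 0.10871888180187915
grip top 869 [-0.0905 -0.0814 -0.0737] [-0.0136  0.0009  0.0141]
```

View pics/c10.png

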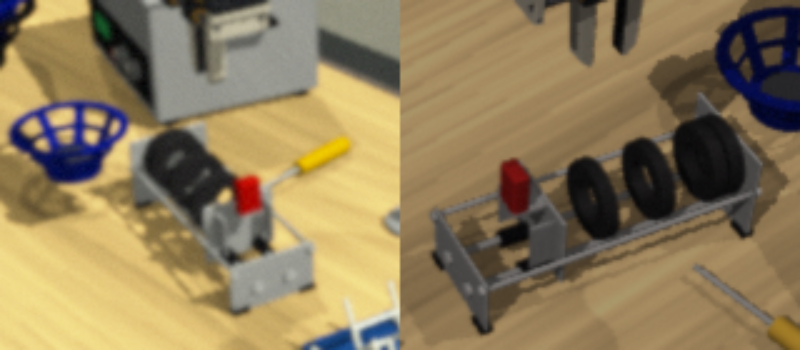

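All four rings stand upright. The red grip is at tool y = -8.1 cm, so I'll take it with the fingertips at z≈112 mm, which stays above the ring tops.

Request:
servo_tool --moves '[{"dp": [0,-2,0],"yaw": 0},{"dp": [0,-4.5,0],"yaw": 0},{"dp": [0,-7,0.5],"yaw": 0},{"dp": [0,-8.1,2.5],"yaw": 0},{"dp": [0,-8.1,5],"yaw": 0},{"dp": [0,-8.1,7.5],"yaw": 0},{"dp": [0,-8.1,9.5],"yaw": 0},{"dp": [0,-8.1,11.2],"yaw": 0},{"dp": [0,-8.1,12.3],"yaw": 0},{"dp": [0,-8.1,12.8],"yaw": 0},{"dp": [0,-8.1,12.8],"yaw": 0},{"dp": [0,-8.1,12.8],"yaw": 0}]' --fingers 4.5

```text
time: 20.98
tool_pos: [0.5539, 0.0959, 0.1136]
ee_rot: [[-0.978, 0.209, 0.0], [0.209, 0.978, 0.0], [-0.0, 0.0, -1.0]]
wrist_force: [0.3, -0.2, -0.1]
finger_gap: 0.482
```

Request:
servo_tool --moves '[{"dp": [0,0,0],"yaw": 0},{"dp": [0,0,0],"yaw": 0},{"dp": [0,0,0],"yaw": 0},{"dp": [0,0,0],"yaw": 0},{"dp": [0,0,0],"yaw": 0},{"dp": [0,0,0],"yaw": 0}]' --fingers 1.0 --newtons 20

```text
time: 21.48
tool_pos: [0.5541, 0.0957, 0.1137]
ee_rot: [[-0.978, 0.209, 0.001], [0.209, 0.978, -0.0], [-0.001, 0.0, -1.0]]
wrist_force: [-0.6, -0.9, 2.5]
finger_gap: 0.192
```

The grip is held (17.9 mm). Slide slowly toward the wall.

Request:
servo_tool --moves '[{"dp": [0,0.3,0],"yaw": 0},{"dp": [0,0.7,0],"yaw": 0},{"dp": [0,1.1,0],"yaw": 0},{"dp": [0,1.5,0],"yaw": 0},{"dp": [0,1.9,0],"yaw": 0},{"dp": [0,2.3,0],"yaw": 0},{"dp": [0,2.7,0],"yaw": 0},{"dp": [0,3.1,0],"yaw": 0},{"dp": [0,3.4,0],"yaw": 0},{"dp": [0,3.7,0],"yaw": 0},{"dp": [0,4.0,0],"yaw": 0},{"dp": [0,4.2,0],"yaw": 0}]'

```text
time: 22.48
tool_pos: [0.5633, 0.1374, 0.1137]
ee_rot: [[-0.978, 0.209, 0.002], [0.209, 0.978, 0.0], [-0.002, 0.0, -1.0]]
wrist_force: [2.1, -2.1, 5.7]
finger_gap: 0.187
```

Request:
servo_tool --moves '[{"dp": [0,0.2,0],"yaw": 0},{"dp": [0,0.5,0],"yaw": 0},{"dp": [0,0.8,0],"yaw": 0},{"dp": [0,1.1,0],"yaw": 0},{"dp": [0,1.4,0],"yaw": 0},{"dp": [0,1.7,0],"yaw": 0},{"dp": [0,2.0,0],"yaw": 0},{"dp": [0,2.3,0],"yaw": 0},{"dp": [0,2.6,0],"yaw": 0},{"dp": [0,2.9,0],"yaw": 0},{"dp": [0,3.2,0],"yaw": 0},{"dp": [0,3.5,0],"yaw": 0}]'

```text
time: 23.48
tool_pos: [0.5708, 0.171, 0.1138]
ee_rot: [[-0.978, 0.209, 0.002], [0.209, 0.978, -0.001], [-0.002, -0.0, -1.0]]
wrist_force: [1.9, -4.0, 5.7]
finger_gap: 0.189
```

Request:
servo_tool --moves '[{"dp": [0,0.3,0],"yaw": 0},{"dp": [0,0.6,0],"yaw": 0},{"dp": [0,0.9,0],"yaw": 0},{"dp": [0,1.2,0],"yaw": 0},{"dp": [0,1.5,0],"yaw": 0},{"dp": [0,1.8,0],"yaw": 0},{"dp": [0,2.1,0],"yaw": 0},{"dp": [0,2.4,0],"yaw": 0},{"dp": [0,2.7,0],"yaw": 0},{"dp": [0,3.0,0],"yaw": 0},{"dp": [0,3.3,0],"yaw": 0},{"dp": [0,3.5,0],"yaw": 0}]'

```text
time: 24.48
tool_pos: [0.5782, 0.205, 0.1137]
ee_rot: [[-0.978, 0.21, 0.002], [0.21, 0.978, -0.001], [-0.002, -0.001, -1.0]]
wrist_force: [3.0, -5.9, 5.6]
finger_gap: 0.19
```

```bash
python3 look.py w11; python3 -c "
import cv2,numpy as np
a=cv2.imread('pics/w11.png')[100:400,80:480];b=cv2.imread('pics/w11scene.png')[130:250,320:480]
cv2.imwrite('pics/c11.png',np.hstack([a,cv2.resize(b,(400,300))]))"; python3 - <<'E'
import numpy as np
z=np.load('w11.npz');q=z['q'];H=z['X'][...,2];im=z['im']
m=(H>.09)&(H<.103)&(q[...,1]>.06)&(q[...,1]<.15)&(im.min(-1)>60)&(abs(q[...,0])<.06);print('wall',m.sum(),np.percentile(q[m][:,1],[2,50,98]))
E
```

```text
24.4833 [0.57821385 0.20495299 0.11374366] [ 3.  -5.9  5.6] 17.643889242254748
wall 1691 [0.11291475 0.11430124 0.11745608]
```

View pics/c11.png

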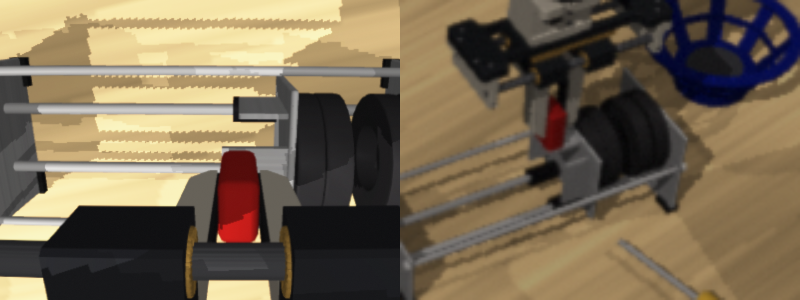

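The two placed rings stand together against the stop, with D next. Wall inner face is at 113 mm and the target is 90, so about 23 mm remains.

Request:
servo_tool --moves '[{"dp": [0,0.2,0],"yaw": 0},{"dp": [0,0.4,0],"yaw": 0},{"dp": [0,0.6,0],"yaw": 0},{"dp": [0,0.8,0],"yaw": 0},{"dp": [0,1.0,0],"yaw": 0},{"dp": [0,1.2,0],"yaw": 0},{"dp": [0,1.4,0],"yaw": 0},{"dp": [0,1.6,0],"yaw": 0},{"dp": [0,1.7,0],"yaw": 0},{"dp": [0,1.8,0],"yaw": 0},{"dp": [0,1.9,0],"yaw": 0},{"dp": [0,2.0,0],"yaw": 0}]'

```text
time: 25.63
tool_pos: [0.5825, 0.2242, 0.1138]
ee_rot: [[-0.978, 0.21, 0.002], [0.21, 0.978, -0.001], [-0.002, -0.001, -1.0]]
wrist_force: [3.3, -7.8, 6.0]
finger_gap: 0.2
```

Request:
servo_tool --moves '[{"dp": [0,0.1,0],"yaw": 0},{"dp": [0,0.2,0],"yaw": 0},{"dp": [0,0.2,0],"yaw": 0}]'

```text
time: 25.88
tool_pos: [0.5829, 0.226, 0.1137]
ee_rot: [[-0.978, 0.21, 0.002], [0.21, 0.978, -0.001], [-0.002, -0.001, -1.0]]
wrist_force: [2.9, -6.3, 5.6]
finger_gap: 0.193
```

Request:
servo_tool --moves '[{"dp": [0,0.1,0],"yaw": 0},{"dp": [0,0.1,0],"yaw": 0}]'

```text
time: 26.05
tool_pos: [0.5831, 0.227, 0.1137]
ee_rot: [[-0.978, 0.21, 0.002], [0.21, 0.978, -0.001], [-0.002, -0.001, -1.0]]
wrist_force: [3.1, -7.0, 5.1]
finger_gap: 0.194
```

Request:
servo_tool --moves '[{"dp": [0,0.1,0],"yaw": 0},{"dp": [0,0.1,0],"yaw": 0}]'

```text
time: 26.22
tool_pos: [0.5833, 0.2278, 0.1137]
ee_rot: [[-0.978, 0.21, 0.002], [0.21, 0.978, -0.002], [-0.002, -0.001, -1.0]]
wrist_force: [2.8, -8.3, 5.7]
finger_gap: 0.191
```

Request:
servo_tool --moves '[{"dp": [0,0.1,0],"yaw": 0},{"dp": [0,0.1,0],"yaw": 0}]'

```text
time: 26.38
tool_pos: [0.5833, 0.2281, 0.1137]
ee_rot: [[-0.978, 0.21, 0.001], [0.21, 0.978, -0.003], [-0.002, -0.002, -1.0]]
wrist_force: [2.4, -10.9, 7.5]
finger_gap: 0.195
```

Request:
servo_tool --moves '[{"dp": [0,0.1,0],"yaw": 0},{"dp": [0,0.1,0],"yaw": 0},{"dp": [0,0.1,0],"yaw": 0}]'

```text
time: 26.63
tool_pos: [0.5833, 0.2281, 0.1137]
ee_rot: [[-0.978, 0.21, 0.001], [0.21, 0.978, -0.004], [-0.002, -0.004, -1.0]]
wrist_force: [-0.4, -14.7, 8.7]
finger_gap: 0.19
```

```bash
python3 look.py w12; python3 - <<'E'
import numpy as np
z=np.load('w12.npz');q=z['q'];H=z['X'][...,2];im=z['im']
m=(H>.09)&(H<.103)&(q[...,1]>.06)&(q[...,1]<.15)&(im.min(-1)>60)&(abs(q[...,0])<.06);print('wall',m.sum(),np.percentile(q[m][:,1],[2,50,98]))
E
```

```text
26.6333 [0.58334726 0.22811383 0.11373705] [ -0.4 -14.7   8.7] 17.709962969620154
wall 801 [0.08969993 0.09173058 0.09380308]
```

The motion stalled while force rose to 15 N, with the face 60 mm from the wall, so it is snug. I'll relax slightly, open and rise.

Request:
servo_tool --moves '[{"dp": [0,-0.1,0],"yaw": 0},{"dp": [0,-0.1,0],"yaw": 0},{"dp": [0,-0.1,0],"yaw": 0},{"dp": [0,-0.1,0],"yaw": 0},{"dp": [0,-0.1,0],"yaw": 0},{"dp": [0,-0.1,0],"yaw": 0}]' --fingers 3.0

```text
time: 27.28
tool_pos: [0.5821, 0.2301, 0.1128]
ee_rot: [[-0.978, 0.209, -0.0], [0.209, 0.978, 0.0], [0.001, 0.0, -1.0]]
wrist_force: [-0.2, 0.1, 1.0]
finger_gap: 0.322
```

Request:
servo_tool --moves '[{"dp": [0,-0.1,-0.5],"yaw": 0},{"dp": [0,-0.1,-1.5],"yaw": 0},{"dp": [0,-0.1,-3.5],"yaw": 0},{"dp": [0,-0.1,-6],"yaw": 0},{"dp": [0,-0.1,-9],"yaw": 0},{"dp": [0,-0.1,-12],"yaw": 0},{"dp": [0,-0.1,-14],"yaw": 0},{"dp": [0,-0.1,-14],"yaw": 0},{"dp": [0,-0.1,-14],"yaw": 0},{"dp": [0,-0.1,-14],"yaw": 0}]'

```text
time: 28.12
tool_pos: [0.582, 0.2287, 0.2529]
ee_rot: [[-0.978, 0.209, -0.0], [0.209, 0.978, -0.0], [0.0, -0.0, -1.0]]
wrist_force: [-0.3, -0.3, -0.7]
finger_gap: 0.321
```

```bash
python3 look.py w13; python3 - <<'E'
import numpy as np
z=np.load('w13.npz');q=z['q'];H=z['X'][...,2];im=z['im']
g=(H>.136)&(H<.147)&(im[...,0]>1.8*im[...,1])&(abs(q[...,1])<.05);print('grip',np.percentile(q[g][:,1],[2,50,98]).round(4))
m=(H>.09)&(H<.103)&(q[...,1]>.06)&(q[...,1]<.12)&(im.min(-1)>60)&(abs(q[...,0])<.06);print('wall',np.percentile(q[m][:,1],[2,50,98]).round(4))
for a,b in ((.085,.1),(.1,.112)):
    m=(im.max(-1)<80)&(H>a)&(H<b)&(abs(q[...,0])<.04)&(q[...,1]>.015)&(q[...,1]<.11);print('rings',m.sum(),np.percentile(q[m][:,1],[1,99]).round(4),np.percentile(H[m],99))
E
python3 -c "
import cv2,numpy as np
a=cv2.imread('pics/w13.png')[60:360,160:560];b=cv2.imread('pics/w13scene.png')[130:280,160:460]
cv2.imwrite('pics/c13.png',np.hstack([a,cv2.resize(b,(400,300))]))"
```

```text
28.1167 [0.581981   0.22869535 0.25292256] [-0.3 -0.3 -0.7] 29.887080780560765
grip [-0.0089 -0.0001  0.0079]
wall [0.0889 0.0907 0.0934]
rings 1584 [0.02   0.0888] 0.09991581908011224
rings 3352 [0.0299 0.0883] 0.1089907365968391
```

```bash
python3 - <<'E'
from h import *
print(ctrl.close_job())
E
```

```text
the job is handed in; nothing more can be done
None
```

The job is done and handed in: both ferrite rings are in the carrier with the other two, and the stop is slid up behind all four. It took about 28 s of the 72 s allowed.

- **Placing the rings:** I tipped each ring upright on its foot in the rack, clamped it across its thickness and lifted it. I lowered each until the force reading showed it touching the rods (about 6–9 N), then opened the fingers. Images after each release showed the ring upright, with its top about 108.5 mm above the bench.
- **Sliding the stop:** I pushed the red grip until the stop no longer moved and the force rose to about 15 N, then let go and backed away upwards.
- **Last measurements:** After release, the grip centre is 89–90 mm from the wall, so the stop face is 59–60 mm from it (joint about 0.005). The four rings fill that space and their tops are level at about 109 mm.
- **Not fully checked:** The viewer refused my last picture because I had used all 12, so the final state is confirmed only by depth measurements. The steel plate was still in place in the picture taken while I held the second ring. I did not re-measure it or the other bench items at the end.

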